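Gauge the rod brackets and hold the right one for screwing

TASK

Only one of these two aluminium rod brackets is bored for our hanging rod: try them on the gauge pin until you have had the right one down on the gauge's base, and put the other one in the grey returns tray. Then be my third hand: ease the right bracket's flange flat against the steel plate on the front of the white display riser, upright, centred on the plate and with the top edges flush, and press it there with a steady push of about 10 newtons. Finish while still holding and pressing it, so that I can drive the screws from behind, and leave the knee model, paperweight, clamp and pointer where they are.

Things in the scene. Friction and masses are not known exactly. Their poses are not given: they have to be found in the camera images.
- bracket_a: Aluminium rod bracket, 36 mm high, about 125 g: a boss 32 (x) by 30 mm (y) with an upright through bore, and on its +x side a screw flange 8 mm thick, 70 mm wide (y), as high as the boss. Origin: bore axis at the underside; z up, x towards the flange, whose flat outer face is 24 mm from the axis. Grip: sides of the boss, 30 mm. One bracket's bore is 18 mm, the other's 13 mm; nothing marks which
- bracket_b: Aluminium rod bracket, 36 mm high, about 125 g: a boss 32 (x) by 30 mm (y) with an upright through bore, and on its +x side a screw flange 8 mm thick, 70 mm wide (y), as high as the boss. Origin: bore axis at the underside; z up, x towards the flange, whose flat outer face is 24 mm from the axis. Grip: sides of the boss, 30 mm. One bracket's bore is 18 mm, the other's 13 mm; nothing marks which
- bracket_a_edge (a point): bracket_a: middle of the top edge of the flange's outer face (24 mm along x and 36 mm up from the bracket's origin)
- bracket_b_edge (a point): bracket_b: the same point
- gauge: Fixed go gauge: dark steel base 80 x 80 x 12 mm, upright 16 mm steel pin in its middle, top 52 mm above the table, the last 6 mm tapering to 8 mm. Origin: centre of the underside. The 18 mm bore slides down until the bracket stands on the base (underside 12 mm up) and can be let go there; the 13 mm bore stops on the taper, underside about 48 mm up
- tray: grey plastic returns tray, fixed, 170 mm (x) by 130 mm (y), 32 mm high, 3 mm walls and a 3 mm floor, open on top. Origin: centre of the underside
- riser: Fixed rigid white melamine display riser, 300 wide (y), 140 deep (x), 100 mm high, open at its back (+x). A steel plate 90 mm wide lies on the middle of its front and folds over its top edge (from 20 to 102 mm above the table). Origin: on the table under the middle of the plate's front face; x points into the riser (push this way), z up
- seat (a point): Middle of the top edge of the steel plate's front face, 102 mm above the table, axes as the riser. The middle of the flange's top edge belongs here; the bracket's underside is then 66 mm above the table
- paperweight: bystander: green glass dome paperweight, 60 mm diameter, 37 mm high. Origin: centre of the underside
- clamp: bystander: steel spring clamp lying on its side, 120 mm long (x), 50 mm wide, 22 mm high. Origin: under its pivot
- pointer: bystander: beech pointer handle lying along its x axis, 170 mm long with its stub, 22 mm thick. Origin: under the middle of the beech grip
- knee: bystander: blue plastic knee model on a round foot 90 mm in diameter, 185 mm high. Origin: centre of the underside

How it is judged:
By the outcome, as a careful person would: the job done as asked, in the order asked, and still so for the second after the job is handed in, while the arm keeps its last pose, push and grip.
It also fails if it takes over 70 s, if anything falls off the work surface, if the arm or the gripper's body presses on something with over 40 N, if the wrist force passes 120 N, or if a joint passes its speed limit or range.

ROBOT

A 6-joint arm with a two-finger parallel gripper is mounted at the origin on the work surface. World frame = base frame: x ahead of the robot, y to its left, z up, the work surface at z = 0. Lengths are in mm, angles in rad, forces in N, time in s.
With the tool pointing down it reaches from about 275 to 975 mm from the base axis. Payload 8.4 kg.
Tool frame: the origin (TCP) lies between the finger pads; the fingertips stand ahead of it and the grasp point (between the pads) lies 3 mm ahead of it (env.tip_reach is the z of the fingertips in the tool frame, in mm); z points along the fingers, y is the line along which they close (so a half turn about z gives the same grasp; the last joint's range is limited). The gripper opens to 92 mm and grips with 3 to 60 N. Pads are 20 mm wide; open, the fingers measure 128 mm over their backs; the gripper's body (75 mm by 189 mm) begins 69 mm behind the grasp point.
Start: joints at [1.148, 0.353, 1.633, -0, 1.155, -0.002], TCP at [255.306, 570.48, 236.583] pointing down, gripper open.
Joint ranges: [-2.63, 2.63], [-0.92, 2.1], [0.06, 2.66], [-1.3, 4.44], [0, 2.69], [-3.02, 3.02]. Speed limits (rad/s): [2.22, 2.22, 2.79, 3.14, 3.14, 3.14].

INTERFACE

Orientations are given as a rotation vector (axis times angle).
In Python, from bench import env, imaging gives the robot as it stands.
- The arm moves only by the tool apply_moves, never from a script. Its argument "deltas" is a list of rows, each a list of 7 numbers: the shift along the world's x, y, z normalised to -1 to 1, where 1 is 120 mm, then the turn, a rotation vector about the world's x, y, z normalised to -1 to 1, where 1 is 180 degrees, then the finger opening in mm, from 0 to 91.9. In form: [[x, y, z, rx, ry, rz, hand], ...]. A call has 1 to 8 rows; each row is the pose to reach, as a shift and turn from the pose commanded when the call began, turning the shorter way round; what a row does not reach only later rows make up. A row lasts 1/12 s, in which the tool goes at most 41.7 mm and 7.16 degrees, less where a joint would pass 70% of its speed; a pose out of reach is approached as far as the arm can. A call with a number of a shift or a turn outside -1 to 1 is refused whole. A call with a gripper value outside its range is refused whole. The fingers move at their own pace and stop on an object; "squeeze" is the grip in N (left out, the last holds). Time passes only in rows, so rows that repeat a pose let the fingers close. It gives the time, the measured TCP pose, the force, the opening and the grip force at its end, in the units of the state.
- env.state(): the state, without advancing time (a new reading comes with each control period).
- imaging.read_camera(name): name is "scene" or "top" or "wrist"; returns a dict with "pixels" (384x512x3 uint8, red, green, blue), "range_z" (384x512 float32, mm along the optical axis (not along the pixel's ray), 0 where there is no reading), "fov_y" (degrees; the focal length in pixels is half the picture's height over the tangent of half this angle, whatever the lens; pixels are square), "cx", "cy" (the principal point, pixels), "extrinsics" (4x4, takes a point from world to camera coordinates); the wrist camera has in their place "mount" (4x4, takes a point from camera to tool coordinates, whose origin is the TCP and whose axes are the flange's). Camera axes: x right, y down, z forward; pixel columns grow to the right and rows downward; lengths in mm; the calibration is good to about 2 mm. A picture is of the moment at which its call begins: read the wrist's pose just before it.
- env.job_done(): hands the job in; it is judged then, once.
The state is a dict: "t": time; "qpos": joint angles; "joint_vel": joint speeds; "effort": joint torques, N m; "tool_pos": TCP position; "tcp_rot": TCP orientation; "wrist_force": force on the tool from outside, world axes, zero at the start; "wrist_torque": the same for the moment, N m; "grip_width": finger opening in mm; "grip_force": force on a finger pad.
Only numpy, scipy, OpenCV 4.12 (cv2) and the standard library are available. Lean on these libraries where they do the work, as an engineer would, in place of code of your own. Each camera call takes 0.05 s, during which the arm holds its last target. There are 200 camera calls.

## Working session

There is one attempt and no reset: what is moved stays moved. The work goes in short steps, Python scripts to look and compute and a tool call to move; the robot and the scene stay as the last step left them, time stands still between calls to the robot, and variables do not carry over. Pictures are saved under pics/ and viewed, at most 10 in all, crops included, and the job is handed in when it is done.

Besides the shell and the picture viewer there is one more tool, called after ">>>" as name(argument=value, ...), one argument or row to a line, values as JSON. apply_moves: Moves the arm, as the interface text tells. Its arguments: {"type":"object","properties":{"deltas":{"type":"array"},"squeeze":{"type":"number"}},"required":["deltas"]}

```bash
mkdir -p pics; cat > h.py <<'E'
import numpy as np, cv2
from bench import env, imaging
from scipy.spatial.transform import Rotation as R
def cam(n):
    s=env.state(); d=imaging.read_camera(n)
    f=192/np.tan(np.radians(d['fov_y'])/2)
    if n=='wrist':
        T=np.eye(4);T[:3,:3]=R.from_rotvec(s['tcp_rot']).as_matrix();T[:3,3]=s['tool_pos']
        c2w=T@np.array(d['mount'])
    else: c2w=np.linalg.inv(d['extrinsics'])
    z=d['range_z'];v,u=np.mgrid[:384,:512]
    P=np.stack([(u-d['cx'])/f*z,(v-d['cy'])/f*z,z],-1)@c2w[:3,:3].T+c2w[:3,3]
    P[z==0]=np.nan
    return d['pixels'],P,c2w,f,d
E
python3 - <<'E'
from h import *
s=env.state();print({k:np.round(v,3) for k,v in s.items()},env.tip_reach)
a=[]
for n in('scene','top'):
    p,P,c,f,d=cam(n);np.savez(n+'.npz',p=p,P=P,c=c,f=f);a.append(p);print(n,c.round(3),f,d['cx'],d['cy'],np.isnan(P).mean())
for n,p in zip(('s','t'),a): cv2.imwrite(f'pics/{n}0.png',cv2.resize(p[...,::-1],(800,600)))
E
```

```text
{'t': np.float64(0.0), 'qpos': array([ 1.148,  0.354,  1.634,  0.   ,  1.155, -0.002]), 'joint_vel': array([-0.001,  0.002, -0.001,  0.001, -0.   , -0.001]), 'effort': array([-2.0000e-03, -5.9384e+01, -3.3421e+01,  7.0000e-02,  2.3000e-02,
       -0.0000e+00]), 'tool_pos': array([255.124, 570.05 , 235.882]), 'tcp_rot': array([-6.560e-01, -3.072e+00,  2.000e-03]), 'wrist_force': array([ 0.616, -0.384,  0.37 ]), 'wrist_torque': array([ 0.043, -0.034,  0.001]), 'grip_force': np.float64(0.0), 'grip_width': np.float64(91.826)} 22.0
scene [[ 4.980000e-01  6.710000e-01 -5.490000e-01  1.090864e+03]
 [ 8.670000e-01 -3.810000e-01  3.210000e-01 -2.950880e+02]
 [ 6.000000e-03 -6.350000e-01 -7.720000e-01  8.290530e+02]
 [ 0.000000e+00  0.000000e+00  0.000000e+00  1.000000e+00]] 364.7952632242285 262.26063163927626 195.20703551988052 0.004007975260416667
top [[ 1.000000e-02 -9.870000e-01  1.600000e-01  4.010520e+02]
 [-1.000000e+00 -1.500000e-02 -2.400000e-02  3.257100e+01]
 [ 2.600000e-02 -1.600000e-01 -9.870000e-01  1.245162e+03]
 [ 0.000000e+00  0.000000e+00  0.000000e+00  1.000000e+00]] 452.4099308912385 257.3017597691728 190.88852650817583 0.004018147786458333
```

View pics/s0.png

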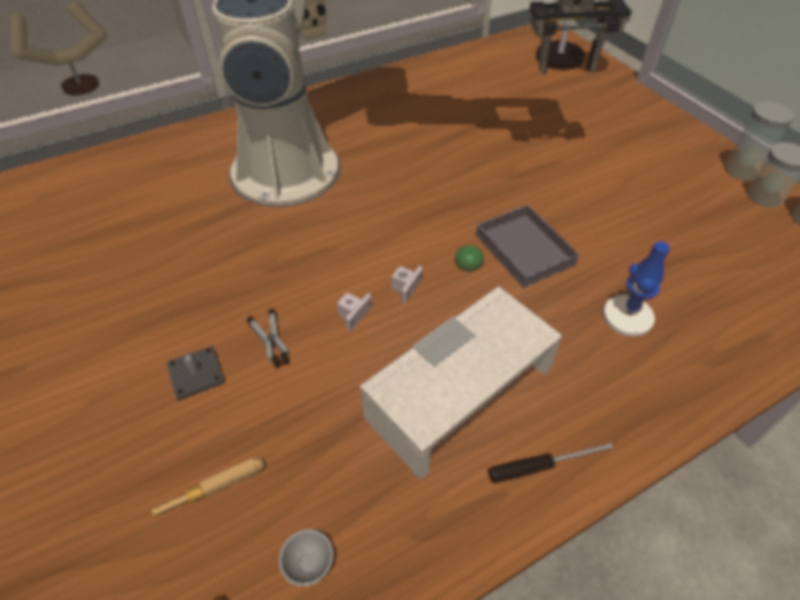

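View pics/t0.png

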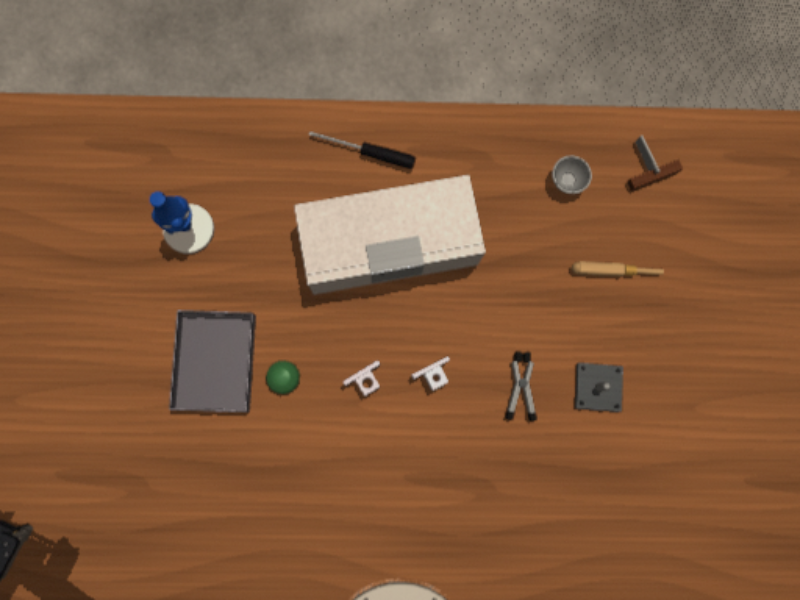

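The scene and top views show the brackets at about (368,380) and (435,373) in the top picture. The gauge is at (600,387), the tray at (213,362) and the riser plate at (395,255). The paperweight, the clamp and the knee model stand off to the sides of these. Next I measure them.

```bash
python3 - <<'E'
from h import *
T=np.load('top.npz');P=T['P'];p=T['p']
def reg(u0,u1,v0,v1,z0,z1):
    P_=P[int(v0*.64):int(v1*.64),int(u0*.64):int(u1*.64)].reshape(-1,3)
    return P_[(P_[:,2]>z0)&(P_[:,2]<z1)]
def rect(q):
    r=cv2.minAreaRect(q[:,:2].astype(np.float32)); b=cv2.boxPoints(r); return np.round(r[0],1),np.round(r[1],1),round(r[2],1),b.round(0).tolist()
tb=reg(450,500,420,520,-30,30);print('table z',np.median(tb[:,2]),tb[:,2].std())
for n,a in dict(b1=(335,390,350,405),b2=(405,458,350,400)).items():
    q=reg(*a,26,50);print(n,len(q),np.median(q[:,2]),rect(q))
q=reg(565,635,355,420,5,20);print('gauge base',np.median(q[:,2]),rect(q))
q=reg(565,635,355,420,35,70);print('pin',len(q),np.median(q[:,2]),q.mean(0),q.max(0))
q=reg(160,270,300,425,20,60);print('tray',np.median(q[:,2]),rect(q))
q=reg(285,495,165,305,85,120);print('riser',np.median(q[:,2]),rect(q))
q=reg(285,495,165,305,30,90);print('riserfront',len(q));
for n,a,z in(('pw',(255,310,350,405),(8,60)),('knee',(140,220,180,260),(3,220)),('clamp',(490,550,340,430),(8,40)),('pointer',(560,670,250,290),(8,40))):
    q=reg(*a,*z);print(n,len(q),q.min(0).round(),q.max(0).round())
# plate mask top: gray vs. white on the top surface
sub=P; hsv=cv2.cvtColor(p,cv2.COLOR_RGB2HSV)
m=np.zeros(p.shape[:2],bool);m[150:195,230:280]=1
print('cols',p[165,250],p[165,220],p[172,255])
m&=(P[...,2]>90)&(hsv[...,2]<165)
print(rect(P[m]), m.sum())
E
```

```text
table z -0.17647682938400067 2.426744714309863
b1 186 35.59333366887017 (array([456.3,  63.2]), array([40. , 68.9]), 32.3, [[421.0, 82.0], [458.0, 23.0], [492.0, 45.0], [455.0, 103.0]])
b2 196 35.82581895858084 (array([466.7, -54.3]), array([39.3, 69.7]), 27.2, [[433.0, -32.0], [465.0, -94.0], [500.0, -76.0], [468.0, -14.0]])
gauge base 11.561983527310531 (array([ 451. , -344.3]), array([121.6,  95.5]), 87.6, [[401.0, -403.0], [496.0, -407.0], [501.0, -286.0], [406.0, -282.0]])
pin 36 47.87986724148391 [ 451.60478897 -342.68470673   47.19365859] [ 458.33383218 -336.09219245   52.06408607]
tray 29.99153884728753 (array([488.7, 312.5]), array([163.1, 170.5]), 90.0, [[403.0, 231.0], [574.0, 231.0], [574.0, 394.0], [403.0, 394.0]])
riser 99.76164898687114 (array([705.5,  26.5]), array([141.9, 300.6]), 11.2, [[607.0, 160.0], [665.0, -135.0], [804.0, -107.0], [746.0, 188.0]])
riserfront 479
pw 366 [434. 179.  11.] [491. 235.  41.]
knee 1262 [669. 334.   3.] [816. 480. 188.]
clamp 394 [ 393. -231.    8.] [ 512. -179.   26.]
pointer 386 [ 633. -464.    8.] [ 674. -301.   31.]
cols [157 152 143] [218 201 182] [126 124 121]
(array([660.2,  16.1]), array([ 48.7, 129.4]), 11.0, [[624.0, 75.0], [649.0, -52.0], [696.0, -43.0], [672.0, 84.0]]) 608
```

>>> apply_moves(
  deltas=[
    [0.31, -1, 0, 0, 0, -0.137, 90],
    [0.31, -1, 0, 0, 0, -0.137, 90],
    [0.31, -1, 0, 0, 0, -0.137, 90],
    [0.31, -1, 0, 0, 0, -0.137, 90],
  ],
)

```text
t: 0.43
tool_pos: [293.0, 444.3, 235.8]
tcp_rot: [1.309, 2.855, -0.007]
wrist_force: [0.3, 0.6, 0.5]
grip_width: 90.0
grip_force: 0.0
```

>>> apply_moves(
  deltas=[
    [0.31, -1, 0, 0, 0, -0.137, 90],
    [0.31, -1, 0, 0, 0, -0.137, 90],
    [0.31, -1, 0, 0, 0, -0.137, 90],
    [0.31, -1, 0, 0, 0, -0.137, 90],
  ],
)

```text
t: 0.77
tool_pos: [330.1, 324.7, 236.0]
tcp_rot: [1.889, 2.508, -0.005]
wrist_force: [-0.1, 1.0, 0.8]
grip_width: 90.2
grip_force: 0.0
```

>>> apply_moves(
  deltas=[
    [0.31, -1, 0, 0, 0, -0.137, 90],
    [0.31, -1, 0, 0, 0, -0.137, 90],
    [0.31, -1, 0, 0, 0, -0.137, 90],
    [0.31, -1, 0, 0, 0, -0.137, 90],
  ],
)

```text
t: 1.1
tool_pos: [367.7, 204.9, 236.3]
tcp_rot: [2.382, 2.045, -0.003]
wrist_force: [-0.2, 1.7, 0.6]
grip_width: 89.9
grip_force: 0.0
```

>>> apply_moves(
  deltas=[
    [0.31, -1, 0, 0, 0, -0.137, 90],
    [0.31, -1, 0, 0, 0, -0.137, 90],
    [0.31, -1, 0, 0, 0, -0.137, 90],
    [0.31, -1, 0, 0, 0, -0.137, 90],
  ],
)

```text
t: 1.43
tool_pos: [405.4, 84.9, 236.6]
tcp_rot: [2.764, 1.488, -0.0]
wrist_force: [-0.4, 0.0, 0.1]
grip_width: 89.9
grip_force: 0.0
```

>>> apply_moves(
  deltas=[
    [0.31, -0.65, 0, 0, 0, -0.137, 90],
    [0.31, -0.65, 0, 0, 0, -0.137, 90],
    [0.31, -0.65, 0, 0, 0, -0.137, 90],
    [0.31, -0.65, 0, 0, 0, -0.137, 90],
    [0.31, -0.65, 0, 0, 0, -0.137, 90],
  ],
)

```text
t: 1.85
tool_pos: [441.2, 11.6, 236.3]
tcp_rot: [-3.017, -0.874, 0.001]
wrist_force: [0.1, 0.7, 0.3]
grip_width: 90.0
grip_force: 0.0
```

```bash
python3 - <<'E'
from h import *
p,P,c,f,d=cam('wrist');np.savez('w1.npz',p=p,P=P,c=c,f=f)
s=env.state();print(s['t'],s['tool_pos'],s['tcp_rot'],s['qpos'].round(2)); print(np.array(d['mount']).round(3),f)
cv2.imwrite('pics/w1.png',cv2.resize(p[...,::-1],(800,600)))
E
```

```text
1.9 [441.08407924  12.10042016 236.29236065] [-3.01499749e+00 -8.81942435e-01  1.08233106e-03] [0.02 0.06 2.01 0.   1.07 1.03]
[[-1.00000e-03 -9.67000e-01 -2.55000e-01  7.25480e+01]
 [ 1.00000e+00 -1.00000e-03 -0.00000e+00 -6.05000e-01]
 [ 0.00000e+00 -2.55000e-01  9.67000e-01 -1.49019e+02]
 [ 0.00000e+00  0.00000e+00  0.00000e+00  1.00000e+00]] 323.3088475456364
```

View pics/w1.png

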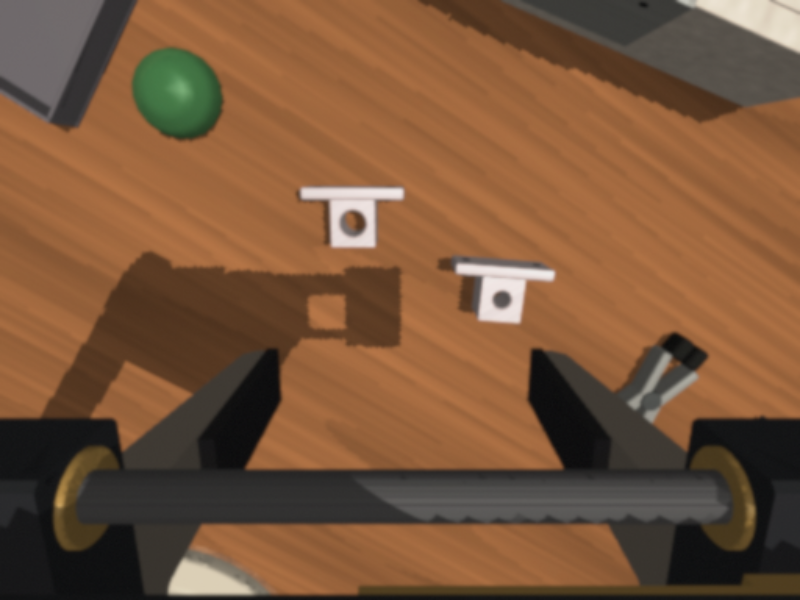

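The wrist view shows the left bracket's bore (352,222) clearly larger than the right one's (502,299), so I try the left bracket first.

```bash
cat >> h.py <<'E'
def onplane(uv,c,f,d,z):
    uv=np.atleast_2d(uv).astype(float)
    r=np.c_[(uv[:,0]-d['cx'])/f,(uv[:,1]-d['cy'])/f,np.ones(len(uv))]@c[:3,:3].T
    return c[:3,3]+r*((z-c[2,3])/r[:,2])[:,None]
def toppoly(p,c,f,d,z,box,thr=175):
    u0,u1,v0,v1=box; m=np.zeros(p.shape[:2],np.uint8)
    m[v0:v1,u0:u1]=(p[v0:v1,u0:u1].min(-1)>thr)
    k=max(cv2.findContours(m,cv2.RETR_EXTERNAL,cv2.CHAIN_APPROX_NONE)[0],key=cv2.contourArea)
    w=onplane(k[:,0],c,f,d,z)[:,:2].astype(np.float32)
    hole=m[:]; return cv2.minAreaRect(w),k,m
E
python3 - <<'E'
from h import *
p,P,c,f,d=cam('wrist')
for n,b in(('b1',(180,270,105,170)),('b2',(280,365,155,215))):
    r,k,m=toppoly(p,c,f,d,36,b); print(n,r,cv2.contourArea(k))
    h,hi=cv2.findContours(m,cv2.RETR_CCOMP,cv2.CHAIN_APPROX_NONE)
    for i,x in enumerate(h):
        if hi[0,i,3]>=0: 
            w=onplane(x[:,0],c,f,d,36)[:,:2].astype(np.float32); print('hole',cv2.minEnclosingCircle(w))
    bx=cv2.boxPoints(r[:][0:3]);print(bx.round(1).tolist(), p[105:170,180:270].min(-1).max())
E
```

```text
b1 ((456.55621337890625, 63.6726188659668), (39.17284393310547, 67.72756958007812), 32.54420471191406) 1159.0
hole ((453.21044921875, 61.602508544921875), 10.611732482910156)
[[421.79998779296875, 81.69999694824219], [458.29998779296875, 24.600000381469727], [491.29998779296875, 45.70000076293945], [454.8999938964844, 102.80000305175781]] 230
b2 ((466.6346435546875, -53.98273468017578), (39.53312301635742, 68.0543212890625), 27.731008529663086) 1042.0
hole ((463.12030029296875, -55.86613464355469), 8.158663749694824)
[[433.29998779296875, -33.099998474121094], [465.0, -93.30000305175781], [500.0, -74.9000015258789], [468.29998779296875, -14.699999809265137]] 230
```

>>> apply_moves(
  deltas=[
    [0.072, 0.393, -0.3, 0, 0, 0, 90],
    [0.072, 0.393, -0.6, 0, 0, 0, 90],
    [0.072, 0.393, -0.9, 0, 0, 0, 90],
    [0.072, 0.393, -1, 0, 0, 0, 90],
  ],
)

```text
t: 2.28
tool_pos: [447.0, 60.8, 112.4]
tcp_rot: [-3.012, -0.889, 0.008]
wrist_force: [-1.5, -0.4, -0.7]
grip_width: 89.9
grip_force: 0.0
```

>>> apply_moves(
  deltas=[
    [0, 0, -0.25, 0, 0, 0, 60],
    [0, 0, -0.5, 0, 0, 0, 60],
    [0, 0, -0.65, 0, 0, 0, 60],
    [0, 0, -0.735, 0, 0, 0, 60],
    [0, 0, -0.735, 0, 0, 0, 60],
  ],
)

```text
t: 2.7
tool_pos: [448.4, 60.0, 26.7]
tcp_rot: [-3.014, -0.885, 0.006]
wrist_force: [-0.7, 0.3, -0.1]
grip_width: 60.3
grip_force: 0.0
```

```bash
python3 - <<'E'
from h import *
s=env.state();print(s['tool_pos'],s['tcp_rot'],s['wrist_force'],s['grip_width'])
E
```

```text
[448.43027944  59.97972314  26.71252299] [-3.01372485 -0.88512462  0.0055674 ] [-0.73699428  0.2856052  -0.10375455] 60.32421364083937
```

>>> apply_moves(
  deltas=[
    [0.01, -0.006, 0.01, 0, 0, 0, 45],
    [0.01, -0.006, 0.01, 0, 0, 0, 25],
    [0.01, -0.006, 0.01, 0, 0, 0, 20],
    [0.01, -0.006, 0.01, 0, 0, 0, 20],
    [0.01, -0.006, 0.01, 0, 0, 0, 20],
    [0.01, -0.006, 0.01, 0, 0, 0, 20],
  ],
  squeeze=40,
)

```text
t: 3.2
tool_pos: [451.7, 59.0, 30.5]
tcp_rot: [3.015, 0.882, 0.002]
wrist_force: [-1.5, 0.6, 8.5]
grip_width: 29.6
grip_force: 40.0
```

```bash
python3 - <<'E'
from h import *
s=env.state();print(s['tool_pos'],s['tcp_rot'],s['wrist_force'],s['grip_width'],s['grip_force'])
# gauge pin from images
for n in('scene','top'):
    p,P,c,f,d=cam(n)
    m=(P[...,2]>30)&(P[...,2]<60)&(abs(P[...,0]-451)<30)&(abs(P[...,1]+344)<30)
    print(n,m.sum(),P[m].mean(0),P[m].min(0),P[m].max(0))
    m=(P[...,2]>49)&(P[...,2]<60)&(abs(P[...,0]-451)<30)&(abs(P[...,1]+344)<30)
    print(m.sum(),P[m].mean(0))
    m=(p.max(-1)<85)&(abs(P[...,2]-12)<6)&(abs(P[...,0]-451)<60)&(abs(P[...,1]+344)<60)
    m=cv2.morphologyEx(m.astype(np.uint8),cv2.MORPH_CLOSE,np.ones((5,5)));m=cv2.morphologyEx(m,cv2.MORPH_OPEN,np.ones((7,7)))
    k=max(cv2.findContours(m,0,cv2.CHAIN_APPROX_NONE)[0],key=cv2.contourArea)
    print(cv2.minAreaRect(onplane(k[:,0],c,f,d,12)[:,:2].astype(np.float32)))
E
```

```text
[451.73322102  59.00260929  30.45709507] [3.01519755e+00 8.81513334e-01 2.32471806e-03] [-1.51617676  0.60091252  8.46537757] 29.57514351267725 39.99185621738434
scene 47 [ 457.35722261 -343.58884266   42.68899146] [ 448.96158476 -350.64583618   30.40090068] [ 460.9844259  -336.62761257   52.29041943]
9 [ 455.76454363 -343.66516794   50.7262148 ]
((459.4074401855469, -342.287841796875), (75.65988159179688, 77.89373016357422), 83.1859359741211)
top 40 [ 451.20885138 -342.16790658   46.09458159] [ 444.70051619 -350.53080965   31.82296769] [ 458.31186352 -335.18067412   54.08116886]
14 [ 452.47471028 -343.72763299   51.33392221]
((450.2893371582031, -341.3900146484375), (79.9251937866211, 76.71333312988281), 86.33116912841797)
```

>>> apply_moves(
  deltas=[
    [0, 0, 0.15, 0, 0, 0, 20],
    [0, 0, 0.4, 0, 0, 0, 20],
    [0, 0, 0.7, 0, 0, 0, 20],
    [0, -0.2, 1, 0, 0, 0, 20],
    [0, -0.5, 1, 0, 0, 0, 20],
  ],
)

```text
t: 3.72
tool_pos: [454.7, -0.0, 155.4]
tcp_rot: [3.012, 0.886, 0.014]
wrist_force: [1.9, -0.9, -1.8]
grip_width: 29.5
grip_force: 40.0
```

>>> apply_moves(
  deltas=[
    [-0.1, -0.3, 0.1, 0, 0, 0, 20],
    [-0.1, -0.6, 0.25, 0, 0, 0, 20],
    [-0.2, -0.9, 0.25, 0, 0, 0, 20],
    [-0.2, -1, 0.25, 0, 0, 0, 20],
  ],
)

```text
t: 4.05
tool_pos: [426.0, -124.6, 180.9]
tcp_rot: [3.014, 0.879, 0.002]
wrist_force: [-0.8, 0.4, -2.1]
grip_width: 29.7
grip_force: 40.0
```

>>> apply_moves(
  deltas=[
    [-0.1, -0.3, 0, 0, 0, 0, 20],
    [-0.1, -0.6, 0, 0, 0, 0, 20],
    [-0.2, -0.9, 0, 0, 0, 0, 20],
    [-0.2, -1, 0, 0, 0, 0, 20],
  ],
)

```text
t: 4.38
tool_pos: [401.7, -244.6, 179.9]
tcp_rot: [3.015, 0.879, -0.001]
wrist_force: [-0.4, -0.3, -0.5]
grip_width: 29.6
grip_force: 40.0
```

>>> apply_moves(
  deltas=[
    [0, -0.3, 0, 0, 0, 0, 20],
    [0, -0.6, 0, 0, 0, 0, 20],
    [0, -0.9, 0, 0, 0, 0, 20],
    [0, -1, 0, 0, 0, 0, 20],
    [0, -1, 0, 0, 0, 0, 20],
    [0, -1, 0, 0, 0, 0, 20],
  ],
)

```text
t: 4.88
tool_pos: [402.7, -360.6, 179.2]
tcp_rot: [-3.015, -0.879, 0.001]
wrist_force: [0.2, 0.9, -1.8]
grip_width: 29.8
grip_force: 40.0
```

```bash
python3 - <<'E'
from h import *
s=env.state();print(s['t'],s['tool_pos'],s['tcp_rot'],s['wrist_force'],s['grip_width'])
p,P,c,f,d=cam('wrist');np.savez('w2.npz',p=p,P=P,c=c,f=f,cx=d['cx'],cy=d['cy'])
cv2.imwrite('pics/w2.png',cv2.resize(p[...,::-1],(800,600)))
E
```

```text
4.8833 [ 402.69514002 -360.59697548  179.22243182] [-3.01477587e+00 -8.78792704e-01  5.45654356e-04] [ 0.18343563  0.92697577 -1.76938496] 29.76437884597452
```

View pics/w2.png

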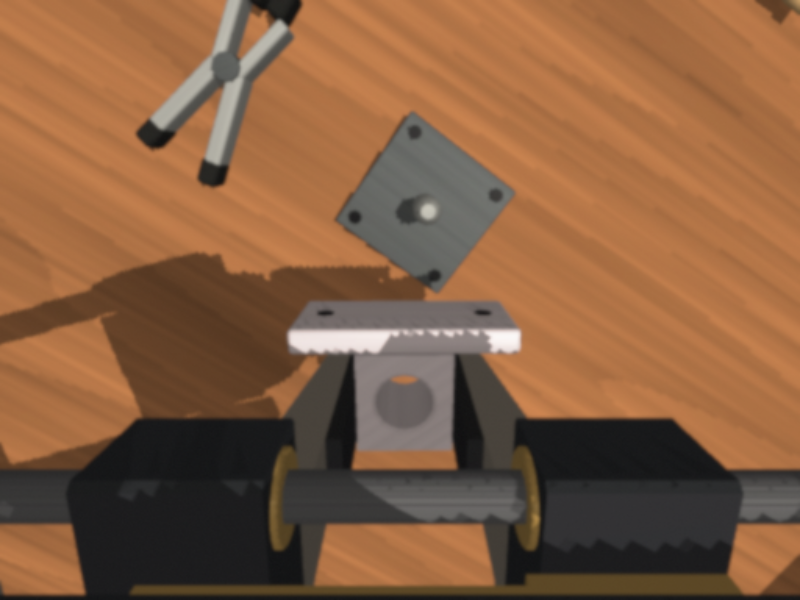

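The gauge pin tip is at (428,210), the base corners surround it, and the held bracket's bore shows at (404,402).

```bash
python3 - <<'E'
from h import *
W=np.load('w2.npz');p,P,c,f=W['p'],W['P'],W['c'],float(W['f']);d=dict(cx=float(W['cx']),cy=float(W['cy']))
g=p.astype(int)
t=np.zeros(p.shape[:2],np.uint8);t[120:148,262:286]=(g[120:148,262:286].min(-1)>130);u=np.argwhere(t)[:,::-1]
print('tip px',u.mean(0),len(u),'tip',onplane(u.mean(0),c,f,d,52)[0])
hs=cv2.cvtColor(p,cv2.COLOR_RGB2HSV)
m=np.zeros(p.shape[:2],np.uint8);m[66:190,205:335]=(hs[66:190,205:335,1]<70)
m=cv2.morphologyEx(m,cv2.MORPH_OPEN,np.ones((5,5)))
k=max(cv2.findContours(m,0,cv2.CHAIN_APPROX_NONE)[0],key=cv2.contourArea)
print('base',cv2.minAreaRect(onplane(k[:,0],c,f,d,12)[:,:2].astype(np.float32)))
# bracket top
for (a,b) in((232,235),(285,280),(258,283),(220,218),(300,218)): print((a,b),P[b,a].round(1))
z=np.nanmedian(P[270:285,235:285,2]);print('topz',z)
m=np.zeros(p.shape[:2],np.uint8);gr=g.sum(-1)//3
print(gr[257,225:292:3]);print(gr[232:290:3,258])
sub=(gr[228:286,230:288]<gr[250,234]*0.92).astype(np.uint8)
n,l,st,ce=cv2.connectedComponentsWithStats(sub);print(st.tolist(),ce.round(1).tolist())
e=np.array([[202,212],[202,224],[325,224],[325,212]])
E
```

```text
tip px [274.0625     134.69791667] 96 tip [ 452.25671958 -343.63509236   52.        ]
base ((451.68902587890625, -343.11273193359375), (79.19605255126953, 79.02789306640625), 86.16089630126953)
(232, 235) [ 407.9 -341.6  185.4]
(285, 280) [ 402.  -375.6  186.3]
(258, 283) [ 393.3 -365.5  185.9]
(220, 218) [ 412.3 -332.5  186. ]
(300, 218) [ 432.5 -363.6  186.9]
topz 185.49374557945725
[ 19 109 130 129 127 104  94  96  99  99  97  97  99  99  97  95  93  96
 123 127 127 123  31]
[131 130 127 123 120  99  98  98  98  98  97  97  97  97 110 126 128 127
 125 115]
[[0, 0, 58, 58, 2292], [24, 12, 1, 1, 1], [9, 14, 40, 34, 1071]] [[28.5, 27.8], [24.0, 12.0], [28.5, 29.9]]
```

```bash
python3 - <<'E'
from h import *
W=np.load('w2.npz');p,P,c,f=W['p'],W['P'],W['c'],float(W['f']);d=dict(cx=float(W['cx']),cy=float(W['cy']))
gr=p.astype(float).mean(-1)
# hole incl. orange: saturation or darkness differing from the face
hs=cv2.cvtColor(p,cv2.COLOR_RGB2HSV)
s=((gr<115)|(hs[...,1]>60)).astype(np.uint8)[232:284,233:286]
n,l,st,ce=cv2.connectedComponentsWithStats(s);i=np.argsort(-st[1:,4])+1;print(st[i[:3]].tolist())
for j in i[:2]:
    x0,y0,w,h,a=st[j];o=(233+x0+(w-1)/2,232+y0+(h-1)/2);print(o,onplane(o,c,f,d,185.7)[0])
x=env.state();print(x['tool_pos'],x['tcp_rot'],x['wrist_force'])
E
```

```text
[[6, 8, 39, 35, 1059]]
(np.float64(258.0), np.float64(257.0)) [ 405.02823956 -358.0329425   185.7       ]
[ 402.7272553  -359.84039716  179.24169405] [-3.01409208e+00 -8.80388901e-01  6.78784331e-04] [-0.21622167  0.03381987 -1.87183206]
```

>>> apply_moves(
  deltas=[
    [0.2, 0.06, 0, 0, 0, 0, 20],
    [0.392, 0.122, -0.1, 0, 0, 0, 20],
    [0.392, 0.122, -0.4, 0, 0, 0, 20],
    [0.392, 0.122, -0.65, 0, 0, 0, 20],
    [0.392, 0.122, -0.746, 0, 0, 0, 20],
    [0.392, 0.122, -0.746, 0, 0, 0, 20],
    [0.392, 0.122, -0.746, 0, 0, 0, 20],
    [0.392, 0.122, -0.746, 0, 0, 0, 20],
  ],
)

```text
t: 5.6
tool_pos: [451.0, -346.7, 91.7]
tcp_rot: [3.014, 0.881, 0.002]
wrist_force: [0.4, -0.7, -1.4]
grip_width: 29.9
grip_force: 40.0
```

```bash
python3 - <<'E'
from h import *
p,P,c,f,d=cam('wrist')
x=env.state();print(x['tool_pos'],x['tcp_rot'],x['wrist_force'])
cv2.imwrite('pics/w3.png',cv2.resize(p[200:310,180:350][...,::-1],(680,440)))
E
```

```text
[ 451.09171701 -346.97698955   91.91038349] [3.01336431e+00 8.80864600e-01 2.52099367e-03] [ 0.23203345 -0.41617092 -1.8036788 ]
```

View pics/w3.png

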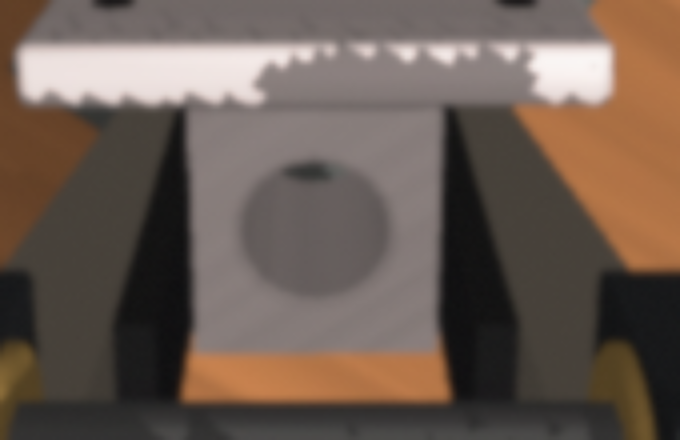

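The close crop shows the bore (315,230) centred in the boss, with only a sliver of the dark base seen through it. I correct the offset of about 1.5 mm and go down gently.

>>> apply_moves(
  deltas=[
    [-0.011, 0.013, 0, 0, 0, 0, 20],
    [-0.011, 0.013, -0.04, 0, 0, 0, 20],
    [-0.011, 0.013, -0.08, 0, 0, 0, 20],
    [-0.011, 0.013, -0.12, 0, 0, 0, 20],
    [-0.011, 0.013, -0.15, 0, 0, 0, 20],
    [-0.011, 0.013, -0.15, 0, 0, 0, 20],
  ],
)

```text
t: 6.15
tool_pos: [449.0, -345.0, 71.3]
tcp_rot: [3.015, 0.881, 0.0]
wrist_force: [2.6, -1.5, -3.0]
grip_width: 29.8
grip_force: 40.0
```

>>> apply_moves(
  deltas=[
    [0.004, -0.003, -0.06, 0, 0, 0, 20],
    [0.004, -0.003, -0.12, 0, 0, 0, 20],
    [0.004, -0.003, -0.17, 0, 0, 0, 20],
    [0.004, -0.003, -0.2, 0, 0, 0, 20],
    [0.004, -0.003, -0.22, 0, 0, 0, 20],
    [0.004, -0.003, -0.22, 0, 0, 0, 20],
  ],
)

```text
t: 6.65
tool_pos: [449.2, -345.1, 45.0]
tcp_rot: [-3.015, -0.881, 0.001]
wrist_force: [1.2, -0.8, -1.8]
grip_width: 29.8
grip_force: 40.0
```

>>> apply_moves(
  deltas=[
    [0, 0, -0.015, 0, 0, 0, 20],
    [0, 0, -0.025, 0, 0, 0, 20],
    [0, 0, -0.03, 0, 0, 0, 20],
    [0, 0, -0.03, 0, 0, 0, 20],
  ],
)

```text
t: 6.98
tool_pos: [449.2, -345.2, 42.5]
tcp_rot: [-3.015, -0.881, 0.0]
wrist_force: [-1.6, 0.9, 4.4]
grip_width: 29.8
grip_force: 40.0
```

The bore passed the taper and stands on the base, so this is the right bracket. I let go and fetch the other one.

>>> apply_moves(
  deltas=[
    [0, 0, 0, 0, 0, 0, 45],
    [0, 0, 0, 0, 0, 0, 60],
    [0, 0, 0, 0, 0, 0, 60],
    [0, 0, 0.2, 0, 0, 0, 60],
    [0, 0, 0.5, 0, 0, 0, 60],
    [0, 0, 0.8, 0, 0, 0, 60],
    [0, 0.2, 0.8, 0, 0, 0, 60],
    [0, 0.5, 0.8, 0, 0, 0, 60],
  ],
)

```text
t: 7.65
tool_pos: [451.3, -287.7, 140.7]
tcp_rot: [3.011, 0.876, 0.006]
wrist_force: [0.1, 1.0, -0.6]
grip_width: 59.7
grip_force: 0.0
```

>>> apply_moves(
  deltas=[
    [0.03, 0.3, 0, 0, 0, -0.01, 60],
    [0.06, 0.65, 0, 0, 0, -0.02, 60],
    [0.086, 1, 0, 0, 0, -0.028, 60],
  ],
)

```text
t: 7.9
tool_pos: [459.4, -164.9, 138.2]
tcp_rot: [3.052, 0.744, 0.001]
wrist_force: [0.6, 0.4, -0.1]
grip_width: 60.1
grip_force: 0.0
```

>>> apply_moves(
  deltas=[
    [0, 0.3, 0, 0, 0, 0, 60],
    [0, 0.6, 0, 0, 0, 0, 60],
    [0, 0.85, 0, 0, 0, 0, 60],
    [0, 0.896, 0, 0, 0, 0, 60],
    [0, 0.896, 0, 0, 0, 0, 60],
    [0, 0.896, 0, 0, 0, 0, 60],
  ],
)

```text
t: 8.4
tool_pos: [459.8, -58.9, 138.2]
tcp_rot: [3.05, 0.75, 0.0]
wrist_force: [-0.5, 0.1, -1.3]
grip_width: 60.1
grip_force: 0.0
```

```bash
python3 - <<'E'
from h import *
p,P,c,f,d=cam('wrist')
x=env.state();print(x['tool_pos'],x['tcp_rot'],x['wrist_force'],R.from_rotvec(x['tcp_rot']).as_matrix()[:2,1])
p,P,c,f,d=cam('top')
m=(abs(P[...,0]-451)<40)&(abs(P[...,1]+344)<40)
print('gauge area heights',np.histogram(P[m][:,2],[-10,5,20,35,44,50,56,70,90])) 
E
```

```text
[459.80028837 -59.38867202 138.10885969] [3.05076433e+00 7.48203064e-01 2.31140160e-04] [-0.61316629  0.33061802 -0.00694189] [ 0.46267309 -0.88652886]
gauge area heights (array([ 32, 546,  34,  39, 167,  34,   0,   0]), array([-10,   5,  20,  35,  44,  50,  56,  70,  90]))
```

>>> apply_moves(
  deltas=[
    [0, 0.01, -0.3, 0, 0, 0, 60],
    [0, 0.01, -0.6, 0, 0, 0, 60],
    [0, 0.01, -0.8, 0, 0, 0, 60],
    [0, 0.01, -0.9, 0, 0, 0, 60],
    [0, 0.01, -0.9, 0, 0, 0, 60],
    [0, 0.01, -0.9, 0, 0, 0, 60],
  ],
)

```text
t: 9.0
tool_pos: [459.2, -58.5, 29.6]
tcp_rot: [-3.051, -0.745, 0.002]
wrist_force: [-0.9, 0.2, 0.1]
grip_width: 60.0
grip_force: 0.0
```

>>> apply_moves(
  deltas=[
    [0, 0, 0, 0, 0, 0, 45],
    [0, 0, 0, 0, 0, 0, 25],
    [0, 0, 0, 0, 0, 0, 20],
    [0, 0, 0, 0, 0, 0, 20],
    [0, 0, 0, 0, 0, 0, 20],
    [0, 0, 0, 0, 0, 0, 20],
  ],
  squeeze=40,
)

```text
t: 9.5
tool_pos: [460.1, -57.5, 30.7]
tcp_rot: [3.051, 0.748, 0.002]
wrist_force: [-1.4, -2.0, 7.1]
grip_width: 29.4
grip_force: 40.0
```

>>> apply_moves(
  deltas=[
    [0, 0, 0.15, 0, 0, 0, 20],
    [0, 0, 0.4, 0, 0, 0, 20],
    [0, 0, 0.7, 0, 0, 0, 20],
    [0, 0, 0.9, 0, 0, 0, 20],
  ],
)

```text
t: 9.83
tool_pos: [459.9, -57.4, 140.4]
tcp_rot: [3.051, 0.748, 0.002]
wrist_force: [0.7, 0.6, -1.4]
grip_width: 29.3
grip_force: 40.0
```

```bash
python3 - <<'E'
from h import *
p,P,c,f,d=cam('scene')
x=env.state();print(x['t'],x['tool_pos'],x['tcp_rot'],x['wrist_force'],x['grip_width'])
p,P,c,f,d=cam('top')
T=(P[...,2]>20)&(P[...,2]<45)&(P[...,1]>225)&(P[...,1]<400)&(P[...,0]>380)&(P[...,0]<600)
print('tray',np.percentile(P[T],[2,98],axis=0))
E
```

```text
9.8833 [462.2364464  -57.69794265 143.91634724] [3.04878586 0.74784925 0.00986685] [ 1.84210159 -0.42997528  2.17620202] 29.478795970315417
tray [[403.70663311 226.30990048  20.88421118]
 [573.11511721 392.48398501  35.58290069]]
```

>>> apply_moves(
  deltas=[
    [0, 0.3, 0, 0, 0, 0, 20],
    [0, 0.65, 0, 0, 0, 0, 20],
    [0, 1, 0, 0, 0, 0, 20],
  ],
)

```text
t: 10.18
tool_pos: [458.9, 62.6, 137.3]
tcp_rot: [-3.052, -0.744, 0.001]
wrist_force: [0.9, 0.0, -1.9]
grip_width: 29.7
grip_force: 40.0
```

>>> apply_moves(
  deltas=[
    [0.05, 0.34, 0, 0, 0, 0, 20],
    [0.1, 0.67, 0, 0, 0, 0, 20],
    [0.2, 1, 0, 0, 0, 0, 20],
  ],
)

```text
t: 10.43
tool_pos: [481.7, 183.6, 136.8]
tcp_rot: [3.051, 0.749, -0.004]
wrist_force: [0.9, -1.3, -0.8]
grip_width: 29.7
grip_force: 40.0
```

>>> apply_moves(
  deltas=[
    [0, 0.34, 0, 0, 0, 0, 20],
    [0, 0.67, 0, 0, 0, 0, 20],
    [0, 0.9, 0, 0, 0, 0, 20],
    [0, 1, 0, 0, 0, 0, 20],
    [0, 1, 0, 0, 0, 0, 20],
  ],
)

```text
t: 10.85
tool_pos: [482.9, 303.9, 136.8]
tcp_rot: [3.05, 0.752, -0.001]
wrist_force: [0.3, -0.1, -1.5]
grip_width: 29.8
grip_force: 40.0
```

>>> apply_moves(
  deltas=[
    [0, 0.18, -0.2, 0, 0, 0, 20],
    [0, 0.18, -0.45, 0, 0, 0, 20],
    [0, 0.18, -0.65, 0, 0, 0, 20],
    [0, 0.18, -0.8, 0, 0, 0, 20],
    [0, 0.18, -0.85, 0, 0, 0, 20],
    [0, 0.18, -0.85, 0, 0, 0, 20],
  ],
)

```text
t: 11.35
tool_pos: [482.5, 321.2, 34.7]
tcp_rot: [3.05, 0.746, -0.006]
wrist_force: [0.7, -0.3, -0.9]
grip_width: 29.6
grip_force: 40.0
```

>>> apply_moves(
  deltas=[
    [0, 0, 0, 0, 0, 0, 45],
    [0, 0, 0, 0, 0, 0, 60],
    [0, 0, 0, 0, 0, 0, 60],
    [0, 0, 0.2, 0, 0, 0, 60],
    [0, 0, 0.5, 0, 0, 0, 60],
    [0, 0, 0.8, 0, 0, 0, 60],
    [0, -0.1, 1, 0, 0, 0, 60],
    [0, -0.4, 1, 0, 0, 0, 60],
  ],
)

```text
t: 12.02
tool_pos: [487.3, 279.5, 162.2]
tcp_rot: [-3.046, -0.751, -0.017]
wrist_force: [1.1, 0.3, 0.4]
grip_width: 60.2
grip_force: 0.0
```

>>> apply_moves(
  deltas=[
    [0.1, -0.3, 0.2, 0, 0, -0.02, 60],
    [0.1, -0.6, 0.5, 0, 0, -0.05, 60],
    [0.2, -1, 0.7, 0, 0, -0.08, 60],
  ],
)

```text
t: 12.27
tool_pos: [502.7, 175.7, 230.1]
tcp_rot: [-3.121, -0.354, -0.002]
wrist_force: [1.6, -0.1, 0.6]
grip_width: 59.8
grip_force: 0.0
```

>>> apply_moves(
  deltas=[
    [0.2, -0.3, 0, 0, 0, 0, 60],
    [0.4, -0.6, 0, 0, 0, 0, 60],
    [0.5, -0.9, 0, 0, 0, -0.009, 60],
    [0.5, -1, 0, 0, 0, -0.009, 60],
    [0.5, -1, 0, 0, 0, -0.009, 60],
    [0.5, -1, 0, 0, 0, -0.009, 60],
  ],
)

```text
t: 12.77
tool_pos: [562.6, 56.3, 227.9]
tcp_rot: [-3.126, -0.313, 0.0]
wrist_force: [0.4, 0.6, -0.2]
grip_width: 59.9
grip_force: 0.0
```

```bash
python3 - <<'E'
from h import *
x=env.state();print(x['t'],x['tool_pos'],x['tcp_rot'],x['wrist_force'],R.from_rotvec(x['tcp_rot']).as_matrix()[:2,1])
p,P,c,f,d=cam('wrist');np.savez('w4.npz',p=p,P=P,c=c,f=f,cx=d['cx'],cy=d['cy'])
q,P2,c2,f2,d2=cam('top')
T=(P2[...,2]>24)&(P2[...,2]<55)&(abs(P2[...,0]-486)<50)&(abs(P2[...,1]-322)<40);print('in tray',T.sum(),P2[T].mean(0))
cv2.imwrite('pics/w4.png',np.hstack([cv2.resize(p[...,::-1],(560,420)),cv2.resize(q[190:280,90:180][...,::-1],(240,240)).copy() if 0 else cv2.copyMakeBorder(cv2.resize(q[190:280,90:180][...,::-1],(240,240)),0,180,0,0,0)]))
E
```

```text
12.7667 [562.62600847  56.27858966 227.94934835] [-3.12561793e+00 -3.12738837e-01  2.70238135e-04] [ 0.4263844   0.64706109 -0.21794524] [ 0.1981297  -0.98017574]
in tray 241 [492.85423788 324.41362032  37.31157458]
```

View pics/w4.png

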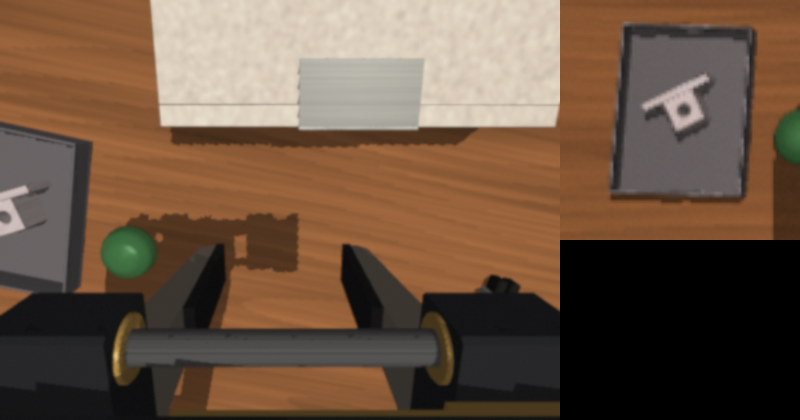

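The second bracket lies in the tray. The plate's front top edge runs from (299,129) to (419,129) in the left panel, and I measure it now.

```bash
python3 - <<'E'
from h import *
W=np.load('w4.npz');p,P,c,f=W['p'],W['P'],W['c'],float(W['f']);d=dict(cx=float(W['cx']),cy=float(W['cy']))
hs=cv2.cvtColor(p,cv2.COLOR_RGB2HSV); g=p.astype(int)
rb=g[...,0]-g[...,2]
print(p[90,300],p[90,200],p[90,420],p[125,330])
m=((rb<15)&(g.min(-1)>110)).astype(np.uint8); m[:45]=0;m[135:]=0;m[:,:255]=0;m[:,405:]=0
m=cv2.morphologyEx(m,cv2.MORPH_OPEN,np.ones((5,5)))
k=max(cv2.findContours(m,0,cv2.CHAIN_APPROX_NONE)[0],key=cv2.contourArea)
r=cv2.minAreaRect(onplane(k[:,0],c,f,d,102)[:,:2].astype(np.float32));print(r);print(cv2.boxPoints(r).round(1).tolist())
# bottom line of plate, subpixel: green-edge rows vs columns
B=[];
for u in range(285,375):
    col=g[110:126,u].sum(-1); e=np.diff(col); i=np.argmin(e); B.append((u,110+i+.5))
B=np.array(B);w=onplane(B,c,f,d,102);pf=np.polyfit(w[:,1],w[:,0],1);res=w[:,0]-np.polyval(pf,w[:,1]);ok=abs(res-np.median(res))<1.5;pf=np.polyfit(w[ok,1],w[ok,0],1)
print('front edge x=',pf,'yaw',np.degrees(np.arctan(-pf[0])),ok.sum(),B[::10].tolist())
# riser front edge for yaw
B=[]
for u in list(range(155,265))+list(range(395,500)):
    col=rb[100:126,u]; e=np.diff(col); i=np.argmax(e); B.append((u,100+i+.5))
w=onplane(np.array(B),c,f,d,100);
for _ in range(3):
    pf2=np.polyfit(w[:,1],w[:,0],1);res=w[:,0]-np.polyval(pf2,w[:,1]);w=w[abs(res-np.median(res))<2]
print('riser edge',pf2,'yaw',np.degrees(np.arctan(-pf2[0])),len(w))
# left/right edges near front
for v in(112,108,104,100): 
    xs=np.flatnonzero(m[v]);print(v,onplane([[xs[0],v],[xs[-1]+1,v]],c,f,d,102)[:,:2].round(1).tolist())
E
```

```text
[177 175 165] [214 200 182] [216 202 184] [80 51 30]
((660.8738403320312, 19.201148986816406), (47.68699645996094, 88.79119873046875), 11.357075691223145)
[[628.7999877929688, 58.0], [646.2000122070312, -29.0], [693.0, -19.600000381469727], [675.5, 67.4000015258789]]
front edge x= [-2.00929494e-01  6.39180497e+02] yaw 11.361131091546367 90 [[285.0, 118.5], [295.0, 118.5], [305.0, 118.5], [315.0, 118.5], [325.0, 118.5], [335.0, 118.5], [345.0, 118.5], [355.0, 118.5], [365.0, 118.5]]
riser edge [-2.00311249e-01  6.40684850e+02] yaw 11.327078831549507 208
112 [[632.8, 58.4], [650.2, -28.1]]
108 [[635.9, 59.0], [653.4, -28.0]]
104 [[639.0, 59.7], [656.4, -27.1]]
100 [[642.1, 60.3], [659.6, -27.0]]
```

>>> apply_moves(
  deltas=[
    [-0.3, -0.3, 0, 0, 0, 0.039, 60],
    [-0.6, -0.6, 0, 0, 0, 0.07, 60],
    [-0.9, -1, 0, 0, 0, 0.117, 60],
  ],
)

```text
t: 13.12
tool_pos: [477.4, -31.9, 227.5]
tcp_rot: [-3.024, -0.85, 0.001]
wrist_force: [-0.9, 0.0, -0.4]
grip_width: 60.0
grip_force: 0.0
```

>>> apply_moves(
  deltas=[
    [-0.04, -0.34, 0, 0, 0, 0, 60],
    [-0.04, -0.67, 0, 0, 0, 0, 60],
    [-0.04, -1, 0, 0, 0, 0, 60],
  ],
)

```text
t: 13.37
tool_pos: [474.1, -153.0, 228.4]
tcp_rot: [3.026, 0.842, 0.002]
wrist_force: [0.8, 0.1, -0.4]
grip_width: 60.2
grip_force: 0.0
```

>>> apply_moves(
  deltas=[
    [-0.1, -0.34, 0, 0, 0, 0, 60],
    [-0.25, -0.67, -0.2, 0, 0, 0, 60],
    [-0.3, -1, -0.4, 0, 0, 0, 60],
    [-0.3, -1, -0.4, 0, 0, 0, 60],
    [-0.3, -1, -0.4, 0, 0, 0, 60],
  ],
)

```text
t: 13.78
tool_pos: [437.6, -273.5, 178.2]
tcp_rot: [-3.027, -0.835, 0.003]
wrist_force: [-0.9, 1.3, 0.1]
grip_width: 60.0
grip_force: 0.0
```

```bash
python3 - <<'E'
from h import *
x=env.state();print(x['t'],x['tool_pos'],x['tcp_rot'],x['wrist_force'],R.from_rotvec(x['tcp_rot']).as_matrix()[:2,1])
p,P,c,f,d=cam('wrist')
T=(P[...,2]>43)&(P[...,2]<51)&(abs(P[...,0]-455)<55)&(abs(P[...,1]+340)<55)
m=cv2.morphologyEx(T.astype(np.uint8),cv2.MORPH_OPEN,np.ones((3,3)))
k=max(cv2.findContours(m,0,cv2.CHAIN_APPROX_NONE)[0],key=cv2.contourArea)
r=cv2.minAreaRect(onplane(k[:,0],c,f,d,48)[:,:2].astype(np.float32));print(r,np.median(P[T][:,2]))
cv2.imwrite('pics/w5.png',cv2.resize(p[...,::-1],(640,480)))
E
```

```text
13.7833 [ 437.57664855 -273.45929688  178.20355494] [-3.02651215 -0.83494735  0.00316087] [-0.91975701  1.25921891  0.07675251] [ 0.51272912 -0.85854685]
((454.4945983886719, -340.43243408203125), (41.509971618652344, 69.81128692626953), 32.72892761230469) 48.69003452770539
```

View pics/w5.png

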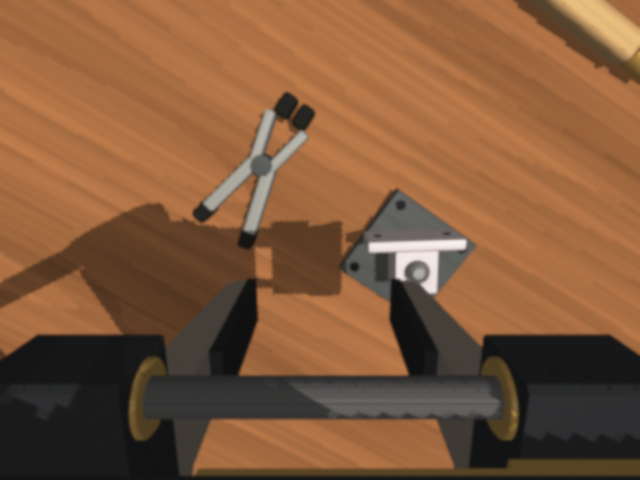

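The bracket stands on the base with the pin through its bore at (417,270). I re-grasp it there.

>>> apply_moves(
  deltas=[
    [0.04, -0.3, 0, 0, 0, 0.01, 60],
    [0.097, -0.598, 0, 0, 0, 0.01, 60],
    [0.097, -0.598, -0.3, 0, 0, 0.01, 60],
    [0.097, -0.598, -0.6, 0, 0, 0.01, 60],
    [0.097, -0.598, -0.6, 0, 0, 0.01, 60],
    [0.097, -0.598, -0.6, 0, 0, 0.01, 60],
  ],
)

```text
t: 14.33
tool_pos: [450.3, -342.4, 107.6]
tcp_rot: [-3.011, -0.887, 0.003]
wrist_force: [0.2, -0.8, 0.5]
grip_width: 59.7
grip_force: 0.0
```

>>> apply_moves(
  deltas=[
    [-0.008, -0.018, 0, 0, 0, 0, 60],
    [-0.008, -0.018, -0.25, 0, 0, 0, 60],
    [-0.008, -0.018, -0.45, 0, 0, 0, 60],
    [-0.008, -0.018, -0.53, 0, 0, 0, 60],
    [-0.008, -0.018, -0.53, 0, 0, 0, 60],
  ],
)

```text
t: 14.75
tool_pos: [449.4, -346.3, 44.3]
tcp_rot: [-3.013, -0.886, 0.001]
wrist_force: [-0.4, 0.7, 0.7]
grip_width: 59.7
grip_force: 0.0
```

>>> apply_moves(
  deltas=[
    [0, 0, 0, 0, 0, 0, 45],
    [0, 0, 0, 0, 0, 0, 25],
    [0, 0, 0, 0, 0, 0, 20],
    [0, 0, 0, 0, 0, 0, 20],
    [0, 0, 0, 0, 0, 0, 20],
    [0, 0, 0, 0, 0, 0, 20],
  ],
  squeeze=45,
)

```text
t: 15.25
tool_pos: [449.5, -347.0, 45.2]
tcp_rot: [3.014, 0.885, 0.001]
wrist_force: [-2.0, 2.1, 8.3]
grip_width: 29.7
grip_force: 45.0
```

>>> apply_moves(
  deltas=[
    [0, 0, 0.1, 0, 0, 0, 20],
    [0, 0, 0.3, 0, 0, 0, 20],
    [0, 0, 0.6, 0, 0, 0, 20],
    [0, 0, 0.9, 0, 0, 0, 20],
    [0, 0.2, 0.95, 0, 0, 0, 20],
    [0, 0.5, 0.95, 0, 0, 0, 20],
  ],
)

```text
t: 15.75
tool_pos: [451.5, -289.7, 162.5]
tcp_rot: [3.009, 0.879, 0.008]
wrist_force: [1.7, -0.1, -0.6]
grip_width: 29.6
grip_force: 45.0
```

>>> apply_moves(
  deltas=[
    [0.1, 0.3, 0, 0, 0, -0.03, 20],
    [0.2, 0.6, 0, 0, 0, -0.06, 20],
    [0.3, 1, 0, 0, 0, -0.1, 20],
  ],
)

```text
t: 16.0
tool_pos: [482.9, -177.5, 159.5]
tcp_rot: [3.113, 0.416, 0.002]
wrist_force: [0.1, -1.2, -1.5]
grip_width: 29.9
grip_force: 44.9
```

>>> apply_moves(
  deltas=[
    [0.2, 0.3, 0, 0, 0, -0.018, 20],
    [0.4, 0.6, 0, 0, 0, -0.018, 20],
    [0.6, 1, 0, 0, 0, -0.018, 20],
  ],
)

```text
t: 16.25
tool_pos: [548.9, -70.8, 159.5]
tcp_rot: [3.123, 0.335, 0.003]
wrist_force: [1.0, -1.5, -1.4]
grip_width: 29.8
grip_force: 45.0
```

>>> apply_moves(
  deltas=[
    [0.1, 0.2, 0, 0, 0, 0, 20],
    [0.15, 0.42, -0.1, 0, 0, 0, 20],
    [0.15, 0.42, -0.3, 0, 0, 0, 20],
    [0.15, 0.42, -0.4, 0, 0, 0, 20],
    [0.15, 0.42, -0.4, 0, 0, 0, 20],
    [0.15, 0.42, -0.4, 0, 0, 0, 20],
  ],
)

```text
t: 16.75
tool_pos: [564.8, -22.5, 110.2]
tcp_rot: [-3.124, -0.335, 0.003]
wrist_force: [0.6, 0.6, -1.6]
grip_width: 29.7
grip_force: 45.0
```

```bash
python3 - <<'E'
from h import *
x=env.state();print(x['t'],x['tool_pos'],x['tcp_rot'],x['wrist_force'],R.from_rotvec(x['tcp_rot']).as_matrix().round(4))
p,P,c,f,d=cam('wrist');np.savez('w6.npz',p=p,P=P,c=c,f=f,cx=d['cx'],cy=d['cy'])
cv2.imwrite('pics/w6.png',cv2.resize(p[...,::-1],(800,600)))
E
```

```text
16.75 [564.82771983 -22.5259617  110.15296864] [-3.12355257e+00 -3.34970171e-01  2.91051017e-03] [ 0.60081852  0.55074152 -1.59435405] [[ 9.773e-01  2.120e-01 -1.900e-03]
 [ 2.120e-01 -9.773e-01 -1.000e-04]
 [-1.800e-03 -3.000e-04 -1.000e+00]]
```

View pics/w6.png

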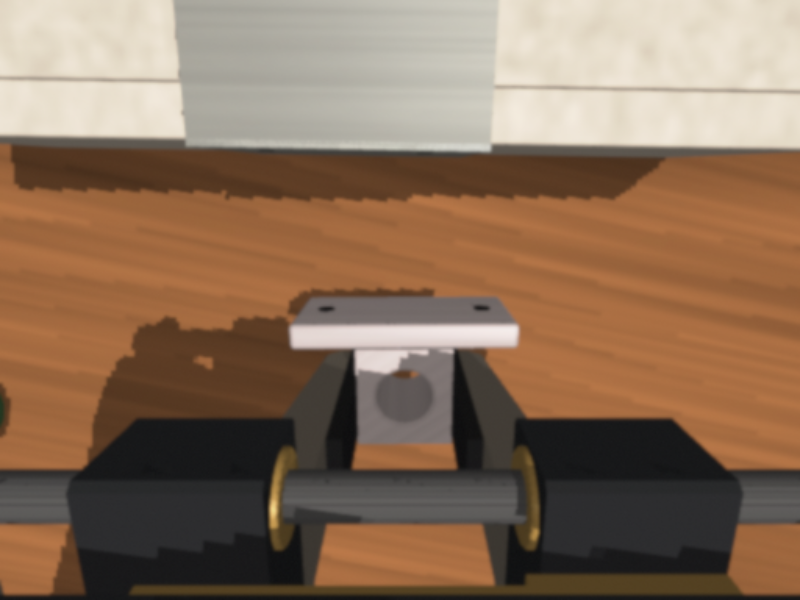

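The plate edge runs from (185,146) to (492,150) and the held flange's top outer edge from (290,324) to (518,324). I compute the remaining offsets.

```bash
cat > off.py <<'E'
from h import *
def meas(p,P,c,f,d,vf,vp,u1=(190,328),u2=(122,312),zt=None):
    """vf: row window of the flange outer top edge; vp: of the plate edge"""
    g=p.astype(float).sum(-1)/3
    def edge(us,v0,v1,sgn,z):
        B=[]
        for u in us:
            e=sgn*np.diff(g[v0:v1,u]); i=int(np.argmax(e))
            if 0<i<len(e)-1:
                a,b,cc=e[i-1:i+2]; i=i+.5*(a-cc)/(a-2*b+cc-1e-9)
            B.append((u,v0+i+.5))
        w=onplane(B,c,f,d,z)[:,:2]
        for _ in range(4):
            q=np.polyfit(w[:,1],w[:,0],1);r=w[:,0]-np.polyval(q,w[:,1]);w=w[abs(r-np.median(r))<max(.5,1.5*r.std())]
        return q,len(w)
    if zt is None: zt=np.nanmedian(P[vf[1]+1:vf[1]+4,200:320,2])
    return edge(range(*u1),*vf,+1,zt),edge(range(*u2),*vp,-1,102.),zt
E
python3 - <<'E'
from off import *
W=np.load('w6.npz');p,P,c,f=W['p'],W['P'],W['c'],float(W['f']);d=dict(cx=float(W['cx']),cy=float(W['cy']))
print('ztop',np.nanmedian(P[212:219,195:320,2]),np.nanmedian(P[250:275,232:238,2]),'flange L/R z',np.nanmedian(P[212:219,195:215,2]),np.nanmedian(P[212:219,300:320,2]))
z=113.2
a,b,_=meas(p,P,c,f,d,(200,213),(88,103),zt=z)
for n,(q,k) in(('flange',a),('plate',b)): print(n,q,k,'yaw',np.degrees(np.arctan(-q[0])))
g=p.astype(int);
r=g[214].sum(-1);print('flange row214 ends',np.argmax(np.diff(r[170:200]))+170.5,np.argmin(np.diff(r[320:345]))+320.5)
row=g[88];rb=row[:,0]-row[:,2];print('plate row88 rb',rb[110:128].tolist(),rb[306:324].tolist())
E
```

```text
ztop 113.78207543731017 113.8449842781715 flange L/R z 113.83876835664775 113.78677218569105
flange [-2.20861548e-01  5.87509084e+02] 138 yaw 12.454494181190372
plate [-1.97734245e-01  6.39660386e+02] 190 yaw 11.185053059982788
flange row214 ends 185.5 331.5
plate row88 rb [26, 26, 26, 26, 27, 27, 26, 24, 20, 15, 13, 12, 13, 12, 12, 13, 11, 12] [13, 14, 14, 13, 14, 14, 15, 17, 24, 25, 24, 25, 25, 25, 25, 26, 26, 26]
```

```bash
python3 - <<'E'
from h import *
W=np.load('w6.npz');p,P,c,f=W['p'],W['P'],W['c'],float(W['f']);d=dict(cx=float(W['cx']),cy=float(W['cy']))
print('plate top depth z',np.nanmedian(P[40:88,135:300,2]),'table',np.nanmedian(P[140:180,250:450,2]),'near front',np.nanmedian(P[80:92,135:300,2]))
F=onplane([[186,214],[332,214]],c,f,d,113.0)[:,:2];Q=onplane([[118.3,88],[313.8,88]],c,f,d,102)[:,:2]
yaw=np.radians(11.3);ex=np.array([np.cos(yaw),np.sin(yaw)]);ey=np.array([-ex[1],ex[0]])
print('widths',np.linalg.norm(F[0]-F[1]),np.linalg.norm(Q[0]-Q[1]))
fm=F.mean(0);qm=Q.mean(0);print('lateral to go (riser y)',(qm-fm)@ey)
xq=639.66-.1977*qm[1];xf=587.51-.2209*fm[1]
print('gap x at mid along ex: plate',np.array([xq,qm[1]])@ex,'flange',np.array([xf,fm[1]])@ex)
E
```

```text
plate top depth z 102.8770405047514 table 0.8984566770349716 near front 102.88365346997782
widths 69.41169850599486 90.41852294410667
lateral to go (riser y) 20.753797465277724
gap x at mid along ex: plate 627.2906256660939 flange 576.4690109863075
```

>>> apply_moves(
  deltas=[
    [0.05, 0.12, -0.05, 0, 0, -0.0064, 20],
    [0.15, 0.239, -0.091, 0, 0, -0.0064, 20],
    [0.25, 0.239, -0.091, 0, 0, -0.0064, 20],
    [0.292, 0.239, -0.091, 0, 0, -0.0064, 20],
    [0.292, 0.239, -0.091, 0, 0, -0.0064, 20],
    [0.292, 0.239, -0.091, 0, 0, -0.0064, 20],
    [0.292, 0.239, -0.091, 0, 0, -0.0064, 20],
  ],
  squeeze=50,
)

```text
t: 17.38
tool_pos: [600.2, 6.5, 99.5]
tcp_rot: [-3.127, -0.304, 0.001]
wrist_force: [0.3, 0.3, -1.3]
grip_width: 29.8
grip_force: 50.0
```

```bash
python3 - <<'E'
from h import *
p,P,c,f,d=cam('wrist');np.savez('w7.npz',p=p,P=P,c=c,f=f,cx=d['cx'],cy=d['cy'])
x=env.state();print(x['t'],x['tool_pos'],x['tcp_rot'],x['wrist_force'],R.from_rotvec(x['tcp_rot']).as_matrix().round(4)[:2,0])
cv2.imwrite('pics/w7.png',cv2.resize(p[130:260,80:400][...,::-1],(800,325)))
print('flange z',np.nanmedian(P[212:219,200:315,2])-.88)
E
```

```text
17.4333 [600.12222916   6.44695354  99.42067561] [-3.12681056e+00 -3.04023588e-01  7.81119640e-04] [-0.47249721  0.06507413 -1.44245815] [0.9813 0.1926]
flange z 102.25509171236996
```

View pics/w7.png

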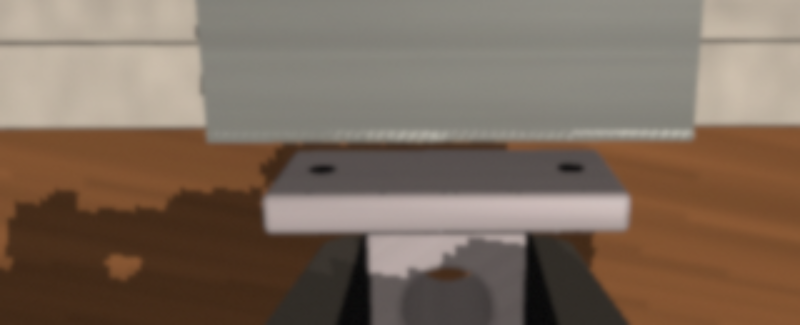

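The crop shows the plate's lower edge at row 141 from 207 to 694, and the flange edge at row 193 from 264 to 630, so it is nearly parallel and centred.

```bash
python3 - <<'E'
from off import *
W=np.load('w7.npz');p,P,c,f=W['p'],W['P'],W['c'],float(W['f']);d=dict(cx=float(W['cx']),cy=float(W['cy']))
a,b,_=meas(p,P,c,f,d,(200,213),(180,189),u2=(168,354),zt=102.2)
for n,(q,k) in(('flange',a),('plate',b)): print(n,q,k,'yaw',np.degrees(np.arctan(-q[0])))
g=p.astype(int)
r=g[211].sum(-1);l=np.argmax(np.abs(np.diff(r[175:200])))+175.5;rr=np.argmax(np.abs(np.diff(r[320:345])))+320.5;print(l,rr)
rb=g[174,:,0]-g[174,:,2];print(rb[152:172].tolist(),rb[348:368].tolist())
row=174
L=152+np.interp(20,rb[152:172][::-1],np.arange(20)[::-1]) if 0 else None
def cross(v):
    h=(v[:3].mean()+v[-3:].mean())/2; i=np.flatnonzero(np.diff(np.sign(v-h)))[0]; return i+(h-v[i])/(v[i+1]-v[i])
pl=152+cross(rb[152:172].astype(float));pr=348+cross(rb[348:368].astype(float))
def cg(u0,u1,rows):
    v=g[rows,u0:u1].sum(-1).mean(0); return u0+cross(v)
F=onplane([[l,211],[rr,211]],c,f,d,102.2)[:,:2];Q=onplane([[pl,row],[pr,row]],c,f,d,102)[:,:2]
yaw=np.radians(11.3);ex=np.array([np.cos(yaw),np.sin(yaw)]);ey=np.array([-ex[1],ex[0]])
print(pl,pr,'widths',np.linalg.norm(F[0]-F[1]),np.linalg.norm(Q[0]-Q[1]))
fm=F.mean(0);qm=Q.mean(0);print('lateral',(qm-fm)@ey)
print('gap',(np.array([np.polyval(b[0],qm[1]),qm[1]])-np.array([np.polyval(a[0],fm[1]),fm[1]]))@ex)
E
```

```text
flange [-1.99516905e-01  6.28909421e+02] 138 yaw 11.283315302921638
plate [-2.06639191e-01  6.39518665e+02] 175 yaw 11.67522808856616
184.5 331.5
[30, 29, 29, 29, 29, 29, 30, 29, 28, 23, 15, 10, 9, 9, 9, 9, 9, 10, 9, 10] [10, 10, 9, 10, 9, 10, 9, 10, 11, 15, 23, 28, 28, 29, 29, 28, 28, 28, 29, 28]
161.4375 357.5 widths 69.78199953782577 90.42221230158628
lateral -0.7635542495503329
gap 10.298272183186423
```

>>> apply_moves(
  deltas=[
    [0.02, 0.0, -0.001, 0, 0, 0, 20],
    [0.04, 0.003, -0.002, 0, 0, 0, 20],
    [0.06, 0.007, -0.002, 0, 0, 0, 20],
    [0.066, 0.008, -0.002, 0, 0, 0, 20],
    [0.066, 0.008, -0.002, 0, 0, 0, 20],
    [0.066, 0.008, -0.002, 0, 0, 0, 20],
    [0.066, 0.008, -0.002, 0, 0, 0, 20],
  ],
)

```text
t: 18.02
tool_pos: [608.4, 7.7, 99.1]
tcp_rot: [-3.127, -0.305, 0.0]
wrist_force: [-0.2, 0.6, -0.9]
grip_width: 29.9
grip_force: 50.0
```

>>> apply_moves(
  deltas=[
    [0.004, 0.001, 0, 0, 0, 0, 20],
    [0.008, 0.0016, 0, 0, 0, 0, 20],
    [0.012, 0.0024, 0, 0, 0, 0, 20],
    [0.016, 0.003, 0, 0, 0, 0, 20],
    [0.016, 0.003, 0, 0, 0, 0, 20],
    [0.016, 0.003, 0, 0, 0, 0, 20],
  ],
)

```text
t: 18.52
tool_pos: [610.3, 8.1, 99.1]
tcp_rot: [-3.127, -0.305, 0.001]
wrist_force: [-1.0, -0.0, -0.7]
grip_width: 30.1
grip_force: 50.0
```

```bash
python3 - <<'E'
from h import *
for i in range(3):
    p,P,c,f,d=cam('wrist');x=env.state();print(x['t'],x['tool_pos'].round(2),x['wrist_force'].round(2),x['wrist_torque'].round(3))
np.savez('w8.npz',p=p,P=P,c=c,f=f,cx=d['cx'],cy=d['cy']);print('z flange/plate',np.nanmedian(P[212:219,200:315,2]),np.nanmedian(P[150:185,200:315,2]))
E
```

```text
18.5667 [610.33   8.04  99.07] [-0.86  0.02 -0.75] [ 0.002  0.319 -0.031]
18.6167 [610.31   8.03  99.05] [-1.11  0.34 -0.98] [-0.03   0.336 -0.068]
18.6667 [610.33   8.05  99.07] [-1.59 -0.43 -1.56] [ 0.041  0.323 -0.066]
z flange/plate 102.6978895898915 102.90773156142569
```

```bash
cat > chk.py <<'E'
from h import *
import sys
W=np.load(sys.argv[1]);p,P,c,f=W['p'],W['P'],W['c'],float(W['f']);d=dict(cx=float(W['cx']),cy=float(W['cy']))
g=p.astype(float)
gr=g.sum(-1)/3;print('col profile 258:',gr[185:230,220].round().astype(int).tolist())
def cross(v):
    h=(v[:3].mean()+v[-3:].mean())/2; i=np.flatnonzero(np.diff(np.sign(v-h)))[0]; return i+(h-v[i])/(v[i+1]-v[i])
row=192;rb=g[row,:,0]-g[row,:,2];print(rb[146:174].astype(int).tolist(),rb[346:374].astype(int).tolist())
pl=152+cross(rb[152:172]);pr=348+cross(rb[348:368])
rf=gr[210:218].mean(0);print(rf[175:200].astype(int).tolist(),rf[320:345].astype(int).tolist())
l=np.argmax(abs(np.diff(rf[178:195])))+178.5;r=np.argmax(abs(np.diff(rf[324:342])))+324.5
F=onplane([[l,214],[r,214]],c,f,d,102)[:,:2];Q=onplane([[pl,row],[pr,row]],c,f,d,102)[:,:2]
y=np.radians(11.33);ey=np.array([-np.sin(y),np.cos(y)])
print(l,r,pl,pr,np.linalg.norm(F[0]-F[1]),np.linalg.norm(Q[0]-Q[1]),'lateral',(Q.mean(0)-F.mean(0))@ey)
E
python3 chk.py w8.npz
```

```text
col profile 258: [122, 122, 122, 121, 121, 121, 120, 119, 118, 118, 118, 118, 118, 118, 117, 117, 118, 118, 118, 119, 119, 120, 120, 123, 139, 155, 164, 164, 162, 163, 162, 161, 160, 158, 156, 152, 143, 119, 81, 53, 47, 47, 48, 48, 50]
[29, 28, 27, 28, 28, 28, 29, 28, 29, 29, 29, 28, 29, 29, 28, 24, 16, 11, 10, 9, 9, 9, 8, 9, 9, 9, 9, 9] [9, 9, 9, 9, 9, 8, 9, 10, 10, 14, 22, 26, 28, 28, 28, 28, 27, 27, 27, 27, 27, 28, 27, 28, 29, 29, 29, 29]
[40, 40, 40, 40, 40, 40, 40, 40, 43, 60, 94, 128, 148, 155, 157, 158, 158, 159, 159, 159, 159, 159, 159, 159, 160] [177, 177, 177, 177, 177, 177, 177, 177, 176, 171, 156, 132, 101, 81, 77, 77, 77, 76, 77, 76, 76, 76, 76, 76, 76]
185.5 331.5 161.64583333333334 355.5208333333333 69.38063763246984 90.47533939009769 lateral -0.09004831878239558
```

>>> apply_moves(
  deltas=[
    [0, 0, 0.0013, 0, 0, 0, 20],
    [0.002, 0.0004, 0.0013, 0, 0, 0, 20],
    [0.004, 0.0008, 0.0013, 0, 0, 0, 20],
    [0.006, 0.0012, 0.0013, 0, 0, 0, 20],
    [0.008, 0.0016, 0.0013, 0, 0, 0, 20],
    [0.008, 0.0016, 0.0013, 0, 0, 0, 20],
    [0.008, 0.0016, 0.0013, 0, 0, 0, 20],
  ],
)

```text
t: 19.25
tool_pos: [610.4, 8.1, 99.1]
tcp_rot: [-3.127, -0.304, 0.003]
wrist_force: [-6.4, -1.2, 2.4]
grip_width: 29.8
grip_force: 50.0
```

```bash
cat > av.py <<'E'
from h import *
F=[]
for i in range(6):
    p,P,c,f,d=cam('wrist');x=env.state();F.append(np.r_[x['wrist_force'],x['wrist_torque']])
F=np.mean(F,0);y=np.radians(11.33)
print(x['t'],x['tool_pos'].round(2),F.round(2),'push',-(F[0]*np.cos(y)+F[1]*np.sin(y)),R.from_rotvec(x['tcp_rot']).as_matrix().round(4).tolist())
np.savez('w9.npz',p=p,P=P,c=c,f=f,cx=d['cx'],cy=d['cy']);print('z flange/plate',np.nanmedian(P[212:219,200:315,2]),np.nanmedian(P[150:185,200:315,2]))
for a,b in((190,210),(305,325)):print(np.nanmedian(P[212:219,a:b,2]))
E
python3 av.py; python3 chk.py w9.npz | tail -1
```

```text
19.55 [610.41   8.11  99.08] [-5.76 -0.95  1.88 -0.23  1.02 -0.12] push 5.838107446489026 [[0.9812, 0.1929, -0.0021], [0.1929, -0.9812, -0.0002], [-0.0021, -0.0002, -1.0]]
z flange/plate 102.74005348395931 102.92940550975689
102.63137336047394
102.74959468364601
185.5 331.5 161.64583333333334 355.4761904761905 69.3776492127903 90.43907099707617 lateral -0.07984037013108135
```

>>> apply_moves(
  deltas=[
    [0.002, 0.0004, 0.001, 0, 0, 0, 20],
    [0.004, 0.0008, 0.001, 0, 0, 0, 20],
    [0.005, 0.001, 0.001, 0, 0, 0, 20],
    [0.005, 0.001, 0.001, 0, 0, 0, 20],
    [0.005, 0.001, 0.001, 0, 0, 0, 20],
    [0.005, 0.001, 0.001, 0, 0, 0, 20],
  ],
)

```text
t: 20.05
tool_pos: [610.4, 8.1, 99.1]
tcp_rot: [3.127, 0.304, -0.005]
wrist_force: [-8.4, -2.2, 2.1]
grip_width: 29.5
grip_force: 50.0
```

```bash
python3 av.py; python3 chk.py w9.npz | tail -1
```

```text
20.35 [610.39   8.09  99.08] [-7.51 -1.81  2.84 -0.3   1.34 -0.13] push 7.721115255874074 [[0.9812, 0.1929, -0.0034], [0.1929, -0.9812, -0.0003], [-0.0034, -0.0003, -1.0]]
z flange/plate 102.71169947466676 102.89883744181515
102.63111034157707
102.7668923864417
185.5 331.5 161.88888888888889 355.5952380952381 69.36730400269653 90.35945716070746 lateral -0.16338138405130406
```

>>> apply_moves(
  deltas=[
    [0.002, 0.0004, 0, 0, 0, 0, 20],
    [0.004, 0.0008, 0, 0, 0, 0, 20],
    [0.0065, 0.0012, 0, 0, 0, 0, 20],
    [0.0065, 0.0012, 0, 0, 0, 0, 20],
    [0.0065, 0.0012, 0, 0, 0, 0, 20],
    [0.0065, 0.0012, 0, 0, 0, 0, 20],
    [0.0065, 0.0012, 0, 0, 0, 0, 20],
  ],
)

```text
t: 20.93
tool_pos: [610.5, 8.1, 99.1]
tcp_rot: [3.127, 0.304, -0.008]
wrist_force: [-10.0, -3.5, 5.3]
grip_width: 29.5
grip_force: 50.0
```

```bash
python3 av.py; python3 chk.py w9.npz | tail -1; python3 -c "
from h import *
p,P,c,f,d=cam('scene')
cv2.imwrite('pics/s9.png',cv2.resize(p[130:270,180:400][...,::-1],(792,504)))"
```

```text
21.2333 [610.43   8.1   99.05] [-10.38  -2.39   5.38  -0.43   1.76  -0.14] push 10.648408930074307 [[0.9812, 0.1929, -0.0049], [0.1929, -0.9812, -0.0005], [-0.0049, -0.0004, -1.0]]
z flange/plate 102.72239506313647 102.93323220567783
102.70818406192362
102.7146554882458
185.5 331.5 161.64583333333334 355.73809523809524 69.33881287993783 90.49200984309357 lateral -0.13874162637126583
```

View pics/s9.png

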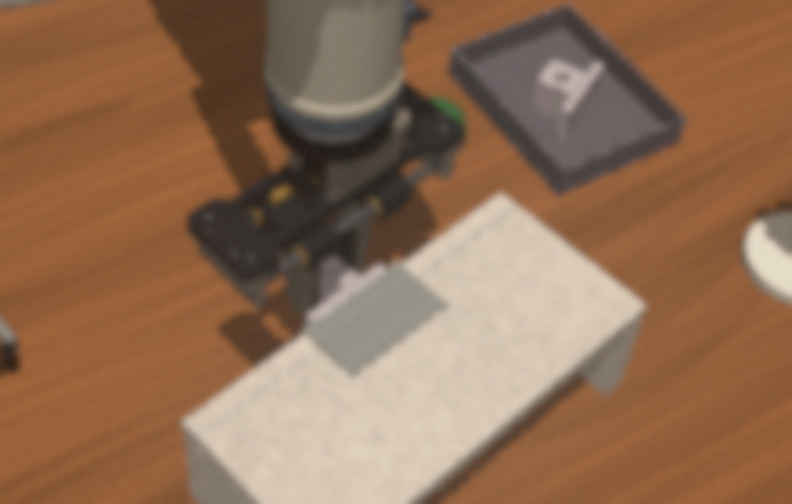

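The scene view shows the flange flush on the plate at (350,290) and the other bracket in the tray at (570,85). The push reads about 10.6 N and is steady, so I hand the job in.

```bash
python3 -c "
from bench import env
print(env.job_done())"
```

```text
the job is handed in; nothing more can be done
None
```

The 18 mm bracket went down onto the gauge's base, the other bracket is in the returns tray, and I handed the job in with the arm still pressing the right one on the plate at about 10.6 N. By the camera it sits within about 0.2 mm of centred and flush.

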